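# Lock the swing-arm hook and hang the electric screwdriver on it

## Task

Swing the tool stand's hook arm round until its spring bolt snaps into the notch in the hub, feeling for the snap and not forcing the arm once it has locked. Then lift the electric screwdriver out of its holder block and hang it gently on the locked hook, neck between the two prongs and right back in the throat, cap resting flat on both prongs, and let go of it. Leave the other things on the bench where they are.

Things in the scene. Friction and masses are not known exactly. Their poses are not given: they have to be found in the camera images.
- stand: Tool stand screwed to the bench: round grey base 124 mm across, steel column. Origin on the bench on the column's axis, about which the arm swings; z up. A grey clamp collar below the arm carries a horizontal spring bolt (dark tube, red button outside) pointing at the hub's notched steel rim. The collar is clamped at a new angle each time (see swing_arm).
- swing_arm (a joint): Arm angle in the stand's frame, rad, anticlockwise seen from above; 0: hook points to the stand's -x, +1.57: to its -y. Range -0.9 to 2.1. Starts at 1.45 to 1.9; locks at one unmeasured angle (the collar's) in -0.6 to +0.8, to be felt or seen. Turns stiffly, 0.25 N m (3 N at the grip). Locked, it has 0.02 rad play, then stops hard: stay under 12 N at the grip.
- lock_bolt (a joint): How far the spring bolt is pushed back, m: 0 = home in the hub's notch (arm locked), about 0.007 = riding on the plain rim (arm free). The notch is in the rim opposite the hook. The spring (5 to 8 N) drops the bolt in by itself as the notch comes by; nothing needs to touch it.
- bolt_nose: Brass-coloured round nose of the spring bolt, 8 mm across, that drops into the notch. Origin on the column's axis at the rim's height, 171 mm above the bench.
- knob_grip (a point): Middle of the black upright grip on the arm, 95 mm from the column's axis: 20 mm across, 203 to 240 mm above the bench, this point at 223 mm. It spins freely on its pin, so it can be held at any yaw while the arm turns. The arm under it is a bar 18 mm wide, top 201 mm above the bench; its steel washer reaches 203 mm, the hub's top 210 mm.
- hook: Double hook at the arm's end: two round prongs 9 mm thick, 18 mm apart, tips upturned and spread. Origin midway between them, level with their top (201 mm up), 165 mm from the column's axis: the hung tool's axis belongs here. x outwards along the prongs, z up. Level to x = 20 mm; tips end at x = 40 mm, 6.5 mm higher. Throat (yoke face) at x = -7.5 mm. Yoke 9 mm thick; arm bar from x = -22 mm.
- driver: Electric screwdriver, 0.3 kg, upright in its block, bit down. Origin on its axis at the black cap's underside, z up. Cap (grip here) 34 mm across, z 0 to 40 mm. Below: bare steel neck 13 mm across to z = -26 mm, light grey body 38 mm across to -101 mm, chuck 18 mm across to -128 mm, bit to -146 mm. The mass lies below the neck, so it hangs upright by its cap.
- driver_stand: Holder block, grey plastic, 72 x 72 x 48 mm, fixed to the bench, origin under its centre. A square upright bore 21.5 mm wide takes bit and chuck; the driver's body stands on its top, cap underside 149 mm above the bench. The driver must rise 46 mm to come free.
- small_transformer: Small grey transformer, 47 x 54 x 45 mm. Bystander. Origin under its centre.
- solder_reel: Reel of solder with blue flanges, 59 mm across, 43 mm high, standing flat. Bystander. Origin under its centre.
- fuse_box: Small white and grey carton, 45 x 65 x 20 mm, lying flat. Bystander. Origin under its centre.
There are look-alikes about, which are no part of the job. There is more than one size of the driver; the job needs the largest.

How it is judged:
On the way, in this order (a step that is already met when the one before it is completed fails the run):
1. the arm is swung round until the spring bolt is home in the notch (bolt within 1.5 mm of home), the screwdriver still in its block (value of joint lock_bolt below 0.0015 m and height (world z) of driver below 0.165 m), for 0.3 s.
2. the screwdriver is lifted clear of its block (cap underside over 205 mm above the bench) with the arm locked (value of joint lock_bolt below 0.0015 m and height (world z) of driver above 0.205 m), for 0.1 s.
At the end, for the whole second after the job is handed in: The bolt is home in the notch (within 1.5 mm), and the screwdriver hangs at rest on the hook: its axis within 10 mm of the hook's seat point, cap underside within 3 mm of the level of the prongs' top, upright within 5 degrees, its weight carried by the hook, and let go of (value of joint lock_bolt below 0.0015 m and horizontal distance between driver and hook below 0.01 m and z of driver in the frame of hook between -0.003 and 0.003 m and angle between driver's own z axis and vertical below 0.09 rad and contact force between driver and hook above 1 N and linear speed of driver below 0.03 m/s); the robot touches nothing.
It fails at once if the locked arm forced: more than 45 N on the bolt's nose (about 15 N at the grip) (contact force between bolt_nose and anything else above 45 N).
It fails at once if the screwdriver pressed against the hook with more than 30 N (contact force between driver and hook above 30 N).
It fails at once if the screwdriver dropped or tipped over (tilt over 40 degrees) (angle between driver's own z axis and vertical above 0.7 rad).
It fails at once if a bystander (solder reel, transformer, carton) moved by more than 20 mm (distance of any of solder_reel, small_transformer, fuse_box from where it was at the start of the episode above 0.02 m).
It also fails if it takes over 72 s, if anything falls off the work surface, if the arm or the gripper's body presses on something with over 40 N, if the wrist force passes 120 N, or if a joint passes its speed limit or range.

## Robot

A 7-joint arm with a two-finger parallel gripper is mounted at the origin on a cart in front of the work surface, level with it; the furniture and walls round the work are solid. World frame = base frame: x ahead of the robot, y to its left, z up, the work surface at z = 0. Lengths are in m, angles in rad, forces in N, time in s.
With the tool pointing down it reaches from about 0.35 to 0.9 m from the base axis. Payload 7.2 kg.
Tool frame: the origin (TCP) lies midway between the tips of the shut fingers; the grasp point (between the pads) lies manip.tcp_to_grasp behind it (manip.tcp_to_grasp is the distance from the TCP to the grasp point, in m); x points along the fingers, y is the direction in which the jaws open and shut, and the axes are right-handed (so a half turn about x gives the same grasp; the last joint's range is limited). The gripper opens to 85 mm and grips with 20 to 120 N. Pads are 22 mm wide; open, the fingers measure 114 mm over their backs; the gripper's body (76 mm by 85 mm) begins 54 mm behind the grasp point. The pads swing forward as they close: fully open they stand 13 mm farther back than shut.
Start: joints at [-1.223, 0.411, -0.013, 1.596, 0.006, 1.134, -0.082], TCP at [0.252, 0.572, 0.231] pointing down, gripper open.
Joint ranges: [-2.95, 2.95], [-0.29, 1.99], [-1.47, 1.44], [0.14, 2.54], [-1.03, 4.17], [0.13, 1.85], [-2.86, 2.86]. Speed limits (rad/s): [2.39, 2.39, 3.01, 3.01, 3.14, 3.14, 3.14].

## Interface

Orientations are given as a 3x3 rotation matrix whose columns are the frame's x, y, z axes.
In Python, from rig import monitor, imaging, hand_in, manip gives the robot as it stands.
- The arm moves only by the tool move_arm, never from a script. Its argument "moves" is a list of rows, each an object with "linear": the shift along the tool's x, y, z in cm, a list of three; "spin": the turn about the tool's x in degrees. In form: [{"linear": [tx, ty, tz], "spin": spin}, ...]. A call has 1 to 20 rows; each row is the pose to reach, as a shift and turn from the pose commanded when the call began, along the tool's axes at that moment; what a row does not reach only later rows make up. A row lasts 1/10 s, in which the tool goes at most 50 mm and 8.59 degrees, less where a joint would pass 70% of its speed; a pose out of reach is approached as far as the arm can. A call with a gripper value outside its range is refused whole. "claw" is the opening, from 0 (shut) to 1 (fully open), set as the call begins (left out, the last holds). The fingers move at their own pace and stop on an object; the grip force is fixed at half the most. Time passes only in rows, so rows that repeat a pose let the fingers close. It gives the time, the measured TCP pose, the force and the opening at its end, in the units of the state.
- monitor.read_state(): the state, without advancing time (a new reading comes with each control period).
- imaging.camera(name): name is "side" or "top"; returns (picture, depth): 420x560x3 uint8, red, green, blue; 420x560 float32, m along the optical axis (not along the pixel's ray), 0 where there is no reading.
- imaging.calibration(name): a dict with "vfov" (degrees; the focal length in pixels is half the picture's height over the tangent of half this angle, whatever the lens; pixels are square), "cx", "cy" (the principal point, pixels), "R" (3x3) and "t" (3): a world point X has camera coordinates R X + t. Camera axes: x right, y down, z forward; pixel columns grow to the right and rows downward; lengths in m; the calibration is good to about 2 mm. A picture is of the moment at which its call begins. calibration takes no time and is no camera call.
- hand_in(): hands the job in, once; it reports no verdict.
The state is a dict: "t": time; "joint_pos": joint angles; "joint_velocities": joint speeds; "joint_efforts": joint torques, N m; "eef_pos": TCP position; "eef_rot": TCP orientation; "wrist_force": force on the tool from outside, world axes, zero at the start; "torque": the same for the moment, N m; "opening": finger opening in m.
Only numpy, scipy, OpenCV 4.12 (cv2) and the standard library are available. Lean on these libraries where they do the work, as an engineer would, in place of code of your own. Each camera call takes 0.05 s, during which the arm holds its last target. There are 200 camera calls.

## Working session

There is one attempt and no reset: what is moved stays moved. The work goes in short steps, Python scripts to look and compute and a tool call to move; the robot and the scene stay as the last step left them, time stands still between calls to the robot, and variables do not carry over. Pictures are saved under pics/ and viewed, about 8 in all and at most 12, crops included, and the job is handed in when it is done.

Besides the shell and the picture viewer there is one more tool, called after ">>>" as name([rows], argument=value, ...), one row to a line, values as JSON. move_arm: Moves the arm, as the interface text tells. Its arguments: {"type":"object","properties":{"moves":{"type":"array","items":{"type":"object","properties":{"linear":{"type":"array","items":{"type":"number"}},"spin":{"type":"number"}}}},"claw":{"type":"number"}},"required":["moves"]}

```bash
mkdir -p pics; ls
python3 - <<'E'
from rig import monitor, imaging, manip
import cv2,numpy as np
s=monitor.read_state();print({k:np.round(v,3).tolist() for k,v in s.items()}, manip.tcp_to_grasp)
for n in("top","side"):
    p,d=imaging.camera(n);np.savez(f"pics/{n}0.npz",p=p,d=d);cv2.imwrite(f"pics/{n}0.png",p[:,:,::-1])
    c=imaging.calibration(n);print(n,c)
E
```

```text
pics
{'t': 0.0, 'joint_pos': [-1.223, 0.412, -0.013, 1.597, 0.006, 1.134, -0.082], 'joint_velocities': [0.001, -0.002, -0.001, 0.001, -0.001, -0.001, 0.001], 'joint_efforts': [-0.001, -60.061, 0.682, -29.942, 0.014, 0.01, -0.0], 'eef_pos': [0.252, 0.571, 0.23], 'eef_rot': [[-0.001, 0.404, 0.915], [-0.001, 0.915, -0.404], [-1.0, -0.002, 0.0]], 'wrist_force': [-0.62, -0.407, 0.747], 'torque': [0.004, -0.026, 0.023], 'opening': 0.086} 0.0187
top {'vfov': 47.35017583574046, 'cx': 286.85150234250074, 'cy': 214.10175843673517, 'R': array([[-0.01518079, -0.9998841 ,  0.00115574],
       [-0.97743387,  0.01459635, -0.21073675],
       [ 0.21069546, -0.00432881, -0.97754217]]), 't': array([-0.11495299,  0.56569123,  1.18352254])}
side {'vfov': 43.95331789446702, 'cx': 282.7244361525982, 'cy': 217.76430955682477, 'R': array([[ 0.88496986, -0.46533183, -0.01716514],
       [-0.1881604 , -0.3236386 , -0.92728298],
       [ 0.42593898,  0.82384728, -0.37396743]]), 't': array([-0.53101502,  0.22227749,  1.02257466])}
```

View pics/top0.png

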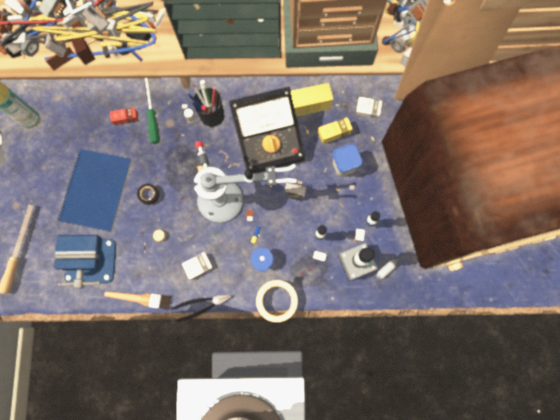

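View pics/side0.png

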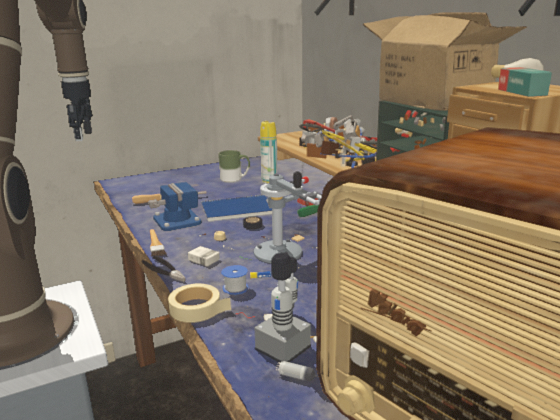

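The top view shows the stand's base near (219,202), its arm running to about (290,175), the driver in its block near (362,257), and the radio on the right. I'll enlarge both views and get world coordinates.

```bash
cat > h.py <<'E'
import numpy as np,cv2
from rig import imaging,monitor
def cal(n):
    c=imaging.calibration(n); return 210/np.tan(np.radians(c["vfov"]/2)),c["cx"],c["cy"],np.array(c["R"]),np.array(c["t"])
def cloud(n,d):
    f,cx,cy,R,t=cal(n); v,u=np.mgrid[:420,:560]
    P=np.stack([(u-cx)/f*d,(v-cy)/f*d,d],-1); W=(P-t)@R; W[d<=0]=np.nan; return W
def plane(n,u,v,z):
    f,cx,cy,R,t=cal(n); r=R.T@np.array([(u-cx)/f,(v-cy)/f,1]); o=-R.T@t; return o+r*(z-o[2])/r[2]
def proj(n,X):
    f,cx,cy,R,t=cal(n); c=R@np.asarray(X)+t; return np.array([f*c[0]/c[2]+cx,f*c[1]/c[2]+cy])
E
python3 - <<'E'
from h import *
t=np.load("pics/top0.npz");s=np.load("pics/side0.npz")
a=cv2.resize(t['p'][130:290,180:400],None,fx=3.6,fy=3.6,interpolation=cv2.INTER_CUBIC)
cv2.imwrite("pics/topc.png",a[:,:,::-1])
b=cv2.resize(s['p'][165:270,235:335],None,fx=5.5,fy=5.5,interpolation=cv2.INTER_CUBIC)
cv2.imwrite("pics/sidec.png",b[:,:,::-1])
W=cloud("top",t['d'])
for (u,v) in [(219,205),(208,183),(362,257),(366,253),(270,174),(290,175),(270,185),(249,180)]: print(u,v,np.round(W[v,u],3))
# points of arm-level and driver level
z=W[...,2]; p=t['p'].astype(int)
for nm,(z0,z1),(u0,u1,v0,v1) in [("drivercap",(.175,.21),(330,400,225,290)),("block",(.04,.056),(330,400,225,290)),("base",(.006,.03),(185,255,170,230)),("armtop",(.19,.212),(185,310,150,215)),("hi",(.225,.26),(185,310,150,215))]:
    m=np.zeros(z.shape,bool); m[v0:v1,u0:u1]=True; m&=(z>z0)&(z<z1)
    if m.sum(): print(nm,m.sum(),np.round(np.mean(W[m],0),3),np.round(W[m].min(0),3),np.round(W[m].max(0),3), cv2.minAreaRect((W[m][:,:2]*1000).astype(np.float32)))
E
```

```text
219 205 [0.599 0.058 0.025]
208 183 [0.61  0.059 0.204]
362 257 [ 0.433 -0.292  0.19 ]
366 253 [ 0.442 -0.302  0.19 ]
270 174 [ 0.63  -0.085  0.201]
290 175 [ 0.687 -0.134  0.002]
270 185 [ 0.603 -0.085  0.204]
249 180 [ 0.614 -0.036  0.209]
drivercap 181 [ 0.439 -0.302  0.187] [ 0.423 -0.319  0.175] [ 0.458 -0.287  0.195] ((440.6537170410156, -302.8819580078125), (31.22678565979004, 34.99244689941406), 84.95825958251953)
block 507 [ 0.437 -0.298  0.049] [ 0.395 -0.35   0.041] [ 0.535 -0.258  0.056] ((464.63909912109375, -303.55059814453125), (138.9746856689453, 90.7127685546875), 1.0854841470718384)
base 1116 [0.601 0.05  0.015] [ 0.537 -0.036  0.006] [0.704 0.149 0.03 ] ((620.1749267578125, 57.338924407958984), (184.9658966064453, 166.0715789794922), 89.5755386352539)
armtop 905 [ 0.621 -0.032  0.202] [ 0.599 -0.145  0.19 ] [0.649 0.076 0.212] ((624.2755126953125, -34.49311828613281), (45.73326110839844, 220.80636596679688), 1.4402443170547485)
hi 66 [ 0.62  -0.036  0.237] [ 0.612 -0.045  0.225] [ 0.631 -0.027  0.244] ((621.4568481445312, -36.093414306640625), (18.003293991088867, 19.45926284790039), 86.29859924316406)
```

View pics/topc.png

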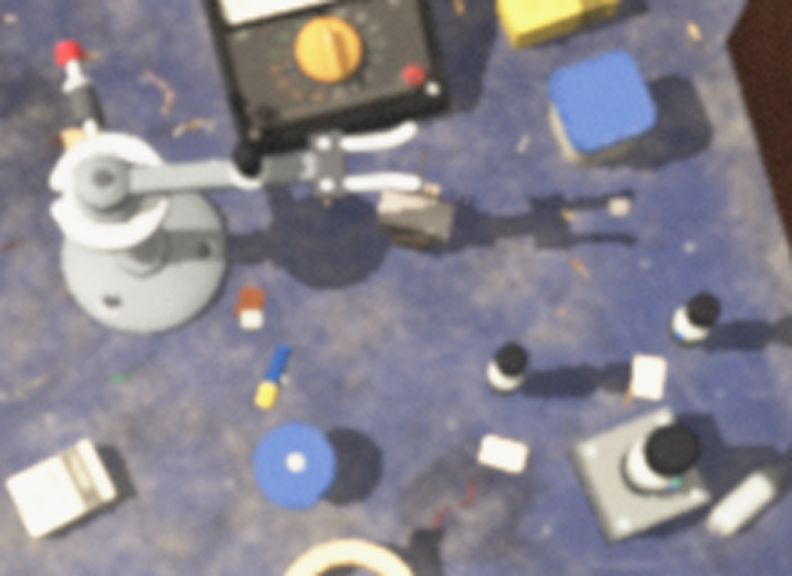

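View pics/sidec.png

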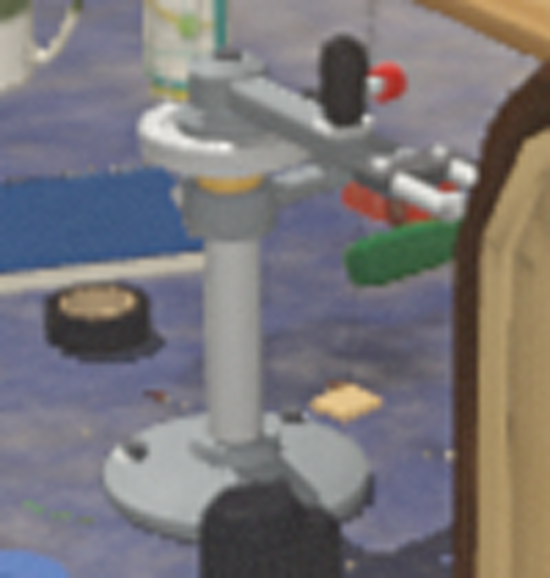

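The crops show:
- **Top crop:** the hub cap is at (103,180), the black knob at (248,160) and the hook prongs near (330–410, 140–185). A red button with a dark tube runs from (68,50) to (90,120). The notch is at the left of the rim, around (55,195).
- **Side crop:** the column, the rim and the knob at (345,80), with a red button beside it.

Next I'll measure the hub, knob, button and driver.

Run:
```python
from h import *
t=np.load("pics/top0.npz");s=np.load("pics/side0.npz")
def cl(n,q): return cloud(n,q['d']),q['p'].astype(int)
for n,q in(("top",t),("side",s)):
    W,p=cl(n,q); near=(np.hypot(W[...,0]-.61,W[...,1]-.06)<.13)&(W[...,2]>.03)
    r=near&(p[...,0]>150)&(p[...,1]<70)&(p[...,2]<80)
    if r.sum(): print(n,"red",r.sum(),np.round(np.nanmedian(W[r],0),3),np.argwhere(r).mean(0))
    col=near&(W[...,2]>.03)&(W[...,2]<.14); print("col",col.sum(),np.round(np.nanmedian(W[col],0),3))
    tb=near&(W[...,2]>.14)&(W[...,2]<.195); 
    hub=near&(W[...,2]>.206)&(W[...,2]<.215); print("hubtop",hub.sum(),np.round(np.nanmean(W[hub],0),3))
    kn=near&(W[...,2]>.21)&(W[...,2]<.25)&(p.sum(-1)<150)
    print("knob",kn.sum(),np.round(np.nanmean(W[kn],0),3),np.round(np.nanmin(W[kn],0),3),np.round(np.nanmax(W[kn],0),3))
    # base circle: px with z .008-.02 ; driver cap
    dm=(np.hypot(W[...,0]-.44,W[...,1]+.30)<.05)&(W[...,2]>.155)&(p.sum(-1)<200)
    top=dm&(W[...,2]>.183)
    print("cap",dm.sum(),np.round(np.nanmin(W[dm],0),3),np.round(np.nanmax(W[dm],0),3),"top",np.round(np.nanmean(W[top],0),3))
# rays
print("red top ray z.171",plane("top",199,144,.171), "tube",plane("top",203,158,.171))
print("hub cap ray .21",plane("top",180+103/3.6,130+180/3.6,.21),"knob top .24",plane("top",180+248/3.6,130+158/3.6,.24))
# block corners in crop
for c in [(665,412),(572,455),(612,537),(708,495)]: print(plane("top",180+c[0]/3.6,130+c[1]/3.6,.048)[:2])
print("cap .189", plane("top",180+671/3.6,130+448/3.6,.189))
# base ellipse left/right/bottom edge
print("base L,R", plane("top",180+62/3.6,130+255/3.6,.012),plane("top",180+227/3.6,130+255/3.6,.012),plane("top",180+145/3.6,130+330/3.6,.012))
```

```text
top red 2 [0.716 0.082 0.179] [143.5 201. ]
col 112 [ 0.696 -0.011  0.042]
hubtop 114 [0.616 0.052 0.209]
knob 18 [ 0.62  -0.04   0.236] [ 0.614 -0.043  0.231] [ 0.631 -0.036  0.243]
cap 136 [ 0.425 -0.319  0.182] [ 0.455 -0.289  0.195] top [ 0.439 -0.304  0.189]
side red 12 [0.712 0.079 0.173] [179.58333333 305.91666667]
col 486 [0.611 0.049 0.094]
hubtop 53 [ 0.617 -0.005  0.209]
knob 2 [ 0.624 -0.046  0.224] [ 0.624 -0.046  0.223] [ 0.624 -0.045  0.225]
cap 405 [ 0.42  -0.325  0.155] [ 0.456 -0.298  0.191] top [ 0.436 -0.313  0.187]
red top ray z.171 [0.71799167 0.08845561 0.171     ] tube [0.68202516 0.0779334  0.171     ]
hub cap ray .21 [0.61500387 0.0568874  0.21      ] knob top .24 [ 0.61916072 -0.03851488  0.24      ]
[ 0.48320936 -0.32384327]
[ 0.45319085 -0.25578947]
[ 0.39450312 -0.28189435]
[ 0.42316714 -0.35150404]
cap .189 [ 0.43932165 -0.30288621  0.189     ]
base L,R [0.61481169 0.11916727 0.012     ] [ 0.61295739 -0.00528511  0.012     ] [0.55617197 0.05575392 0.012     ]
```

>>> move_arm([
  {"linear":[-4,0,0],"spin":0},
  {"linear":[-9,-2,3],"spin":-4},
  {"linear":[-9,-40.8,58.4],"spin":-23.8},
  {"linear":[-9,-40.8,58.4],"spin":-23.8},
  {"linear":[-9,-40.8,58.4],"spin":-23.8},
  {"linear":[-9,-40.8,58.4],"spin":-23.8},
  {"linear":[-9,-40.8,58.4],"spin":-23.8},
  {"linear":[-9,-40.8,58.4],"spin":-23.8},
  {"linear":[-9,-40.8,58.4],"spin":-23.8},
  {"linear":[-9,-40.8,58.4],"spin":-23.8},
  {"linear":[-9,-40.8,58.4],"spin":-23.8},
  {"linear":[-9,-40.8,58.4],"spin":-23.8},
  {"linear":[-9,-40.8,58.4],"spin":-23.8},
  {"linear":[-9,-40.8,58.4],"spin":-23.8},
  {"linear":[-9,-40.8,58.4],"spin":-23.8},
  {"linear":[-9,-40.8,58.4],"spin":-23.8},
  {"linear":[-9,-40.8,58.4],"spin":-23.8},
  {"linear":[-9,-40.8,58.4],"spin":-23.8},
  {"linear":[-9,-40.8,58.4],"spin":-23.8},
  {"linear":[-9,-40.8,58.4],"spin":-23.8},
], claw=1)

```text
t: 2.1
eef_pos: [0.6215, -0.0356, 0.3213]
eef_rot: [[-0.0, -0.002, 1.0], [0.001, 1.0, 0.002], [-1.0, 0.001, -0.0]]
wrist_force: [-0.4, 0.7, -0.5]
opening: 0.0854
```

>>> move_arm([
  {"linear":[4,-0.2,0]},
  {"linear":[8,-0.2,0]},
  {"linear":[11.2,-0.2,0]},
  {"linear":[11.2,-0.2,0]},
  {"linear":[11.2,-0.2,0]},
])

```text
invalid input at $.moves[0]: expected keys linear, spin
```

>>> move_arm([
  {"linear":[0,0,0]},
  {"linear":[0,0,0]},
  {"linear":[0,0,0]},
  {"linear":[0,0,0]},
  {"linear":[0,0,0]},
  {"linear":[0,0,0]},
  {"linear":[0,0,0]},
  {"linear":[0,0,0]},
], claw=0)

```text
invalid input at $.moves[0]: expected keys linear, spin
```

>>> move_arm([
  {"linear":[4,-0.2,0],"spin":0},
  {"linear":[8,-0.2,0],"spin":0},
  {"linear":[11.2,-0.2,0],"spin":0},
  {"linear":[11.2,-0.2,0],"spin":0},
  {"linear":[11.2,-0.2,0],"spin":0},
])

```text
t: 2.6
eef_pos: [0.622, -0.0385, 0.2101]
eef_rot: [[-0.0, -0.001, 1.0], [0.0, 1.0, 0.001], [-1.0, 0.0, -0.0]]
wrist_force: [0.8, -0.2, 1.0]
opening: 0.0859
```

>>> move_arm([
  {"linear":[0,0,0],"spin":0},
  {"linear":[0,0,0],"spin":0},
  {"linear":[0,0,0],"spin":0},
  {"linear":[0,0,0],"spin":0},
  {"linear":[0,0,0],"spin":0},
  {"linear":[0,0,0],"spin":0},
  {"linear":[0,0,0],"spin":0},
  {"linear":[0,0,0],"spin":0},
], claw=0)

```text
t: 3.4
eef_pos: [0.6227, -0.0361, 0.2106]
eef_rot: [[0.002, -0.002, 1.0], [0.004, 1.0, 0.002], [-1.0, 0.004, 0.002]]
wrist_force: [-2.0, 7.4, 6.2]
opening: 0.0183
```

>>> move_arm([
  {"linear":[0,0.25,-0.5],"spin":0},
  {"linear":[0,0.29,-1.16],"spin":0},
  {"linear":[0,0.34,-1.82],"spin":0},
  {"linear":[0,0.48,-2.47],"spin":0},
  {"linear":[0,0.62,-3.12],"spin":0},
  {"linear":[0,0.85,-3.74],"spin":0},
  {"linear":[0,1.07,-4.36],"spin":0},
  {"linear":[0,1.38,-4.95],"spin":0},
  {"linear":[0,1.69,-5.53],"spin":0},
  {"linear":[0,2.08,-6.07],"spin":0},
  {"linear":[0,2.47,-6.61],"spin":0},
  {"linear":[0,2.47,-6.61],"spin":0},
])

```text
t: 4.6
eef_pos: [0.556, -0.0144, 0.2106]
eef_rot: [[0.002, 0.0, 1.0], [0.001, 1.0, -0.0], [-1.0, 0.001, 0.002]]
wrist_force: [1.4, 1.2, 8.5]
opening: 0.0185
```

>>> move_arm([
  {"linear":[0,0.45,-0.49],"spin":0},
  {"linear":[0,0.92,-0.95],"spin":0},
  {"linear":[0,1.43,-1.38],"spin":0},
  {"linear":[0,1.97,-1.77],"spin":0},
  {"linear":[0,2.25,-1.95],"spin":0},
  {"linear":[0,2.53,-2.12],"spin":0},
  {"linear":[0,2.53,-2.12],"spin":0},
])

```text
t: 5.3
eef_pos: [0.535, 0.0098, 0.2105]
eef_rot: [[0.002, 0.001, 1.0], [-0.0, 1.0, -0.001], [-1.0, -0.0, 0.002]]
wrist_force: [0.5, -0.4, 9.8]
opening: 0.0182
```

Run:
```python
from h import *
for n in("top","side"):
    p,d=imaging.camera(n);np.savez(f"pics/{n}1.npz",p=p,d=d)
t=np.load("pics/top1.npz")['p'];s=np.load("pics/side1.npz")['p']
a=cv2.resize(t[130:240,175:285],None,fx=4,fy=4,interpolation=cv2.INTER_CUBIC)
b=cv2.resize(s[160:240,240:320],None,fx=5.5,fy=5.5,interpolation=cv2.INTER_CUBIC)
cv2.imwrite("pics/c1.png",np.hstack([a[:440,:440],b[:440,:440]])[:,:,::-1])
for n,im in(("top",t),("side",s)):
    q=im.astype(int); r=(q[...,0]>130)&(q[...,1]<80)&(q[...,2]<90); r[:130]=0;r[190:]=0;r[:,:190]=0;r[:,315:]=0
    print(n,r.sum(),np.argwhere(r).mean(0)[::-1])
    if n=="top": u,v=np.argwhere(r&(np.arange(560)<215)).mean(0)[::-1]; X=plane("top",u,v,.171);print(X,np.degrees(np.arctan2(X[1]-.059,X[0]-.617)))
```

```text
top 0 [nan nan]
[nan nan nan] nan
side 19 [305.78947368 179.57894737]<stdin>:10: RuntimeWarning: Mean of empty slice.
  ret = um.true_divide(
<stdin>:11: RuntimeWarning: Mean of empty slice.
```

View pics/c1.png

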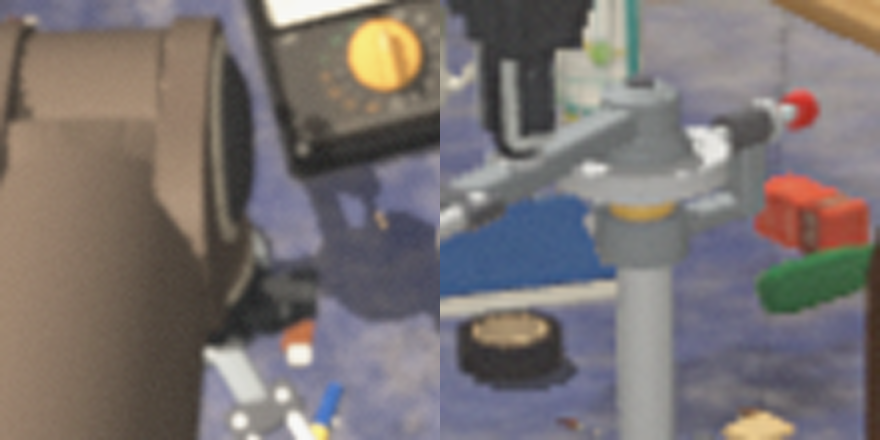

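The side crop shows the bolt's tube at (745,130) and red button at (800,108), with the notch just left of its nose at about (710,150). It's nearly there, so I'll go slowly from here.

>>> move_arm([
  {"linear":[0,0.2,-0.11],"spin":0},
  {"linear":[0,0.4,-0.21],"spin":0},
  {"linear":[0,0.6,-0.31],"spin":0},
  {"linear":[0,0.8,-0.4],"spin":0},
  {"linear":[0,0.8,-0.4],"spin":0},
])

```text
t: 5.9
eef_pos: [0.5307, 0.0178, 0.2105]
eef_rot: [[0.002, 0.001, 1.0], [-0.0, 1.0, -0.001], [-1.0, -0.0, 0.002]]
wrist_force: [-1.1, 0.0, 10.8]
opening: 0.0181
```

Run:
```python
from h import *
X=plane("side",305.8,179.6,.171);print(X,np.degrees(np.arctan2(X[1]-.058,X[0]-.617)))
print(X,np.degrees(np.arctan2(X[1]-.057,X[0]-.615)))
```

```text
[0.71397857 0.083498   0.171     ] 14.73103066688743
[0.71397857 0.083498   0.171     ] 14.987452269279865
```

>>> move_arm([
  {"linear":[-0.1,0.17,-0.08],"spin":0},
  {"linear":[-0.1,0.34,-0.15],"spin":0},
  {"linear":[-0.1,0.51,-0.22],"spin":0},
  {"linear":[-0.1,0.68,-0.29],"spin":0},
  {"linear":[-0.1,0.86,-0.35],"spin":0},
  {"linear":[-0.1,0.86,-0.35],"spin":0},
])

```text
t: 6.5
eef_pos: [0.5267, 0.0275, 0.2106]
eef_rot: [[-0.0, 0.0, 1.0], [0.0, 1.0, -0.0], [-1.0, 0.0, -0.0]]
wrist_force: [-0.8, 0.3, 6.8]
opening: 0.0182
```

>>> move_arm([
  {"linear":[0,0.1,-0.03],"spin":0},
  {"linear":[0,0.2,-0.06],"spin":0},
  {"linear":[0,0.3,-0.09],"spin":0},
  {"linear":[0,0.3,-0.09],"spin":0},
])

```text
t: 6.9
eef_pos: [0.526, 0.0298, 0.2106]
eef_rot: [[-0.0, 0.001, 1.0], [-0.001, 1.0, -0.001], [-1.0, -0.001, -0.0]]
wrist_force: [-0.5, -2.3, 6.2]
opening: 0.0183
```

>>> move_arm([
  {"linear":[0,0.1,-0.03],"spin":0},
  {"linear":[0,0.2,-0.05],"spin":0},
  {"linear":[0,0.2,-0.05],"spin":0},
])

```text
t: 7.2
eef_pos: [0.5254, 0.0317, 0.2106]
eef_rot: [[-0.0, 0.001, 1.0], [-0.001, 1.0, -0.001], [-1.0, -0.001, -0.0]]
wrist_force: [0.1, -3.4, 6.2]
opening: 0.0183
```

>>> move_arm([
  {"linear":[0,0.1,-0.03],"spin":0},
  {"linear":[0,0.15,-0.04],"spin":0},
  {"linear":[0,0.15,-0.04],"spin":0},
])

```text
t: 7.5
eef_pos: [0.525, 0.0331, 0.2106]
eef_rot: [[-0.0, 0.001, 1.0], [-0.001, 1.0, -0.001], [-1.0, -0.001, -0.0]]
wrist_force: [-0.3, -2.9, 7.3]
opening: 0.0183
```

>>> move_arm([
  {"linear":[0,0.1,-0.03],"spin":0},
  {"linear":[0,0.1,-0.03],"spin":0},
])

```text
t: 7.7
eef_pos: [0.5247, 0.0341, 0.2106]
eef_rot: [[-0.0, 0.001, 1.0], [-0.001, 1.0, -0.001], [-1.0, -0.001, -0.0]]
wrist_force: [-0.8, -1.3, 6.0]
opening: 0.018
```

>>> move_arm([
  {"linear":[0,0.1,-0.03],"spin":0},
  {"linear":[0,0.1,-0.03],"spin":0},
])

```text
t: 7.9
eef_pos: [0.5245, 0.035, 0.2106]
eef_rot: [[-0.0, 0.001, 1.0], [-0.001, 1.0, -0.001], [-1.0, -0.001, -0.0]]
wrist_force: [1.6, -3.7, 7.0]
opening: 0.0185
```

Run:
```python
from h import *
p,d=imaging.camera("side")
b=cv2.resize(p[165:215,262:318],None,fx=10,fy=10,interpolation=cv2.INTER_CUBIC)
s=np.load("pics/side1.npz")['p'][165:215,262:318]
cv2.imwrite("pics/c2.png",cv2.resize(np.hstack([s,p[165:215,262:318]]),None,fx=7,fy=7,interpolation=cv2.INTER_CUBIC)[:,:,::-1])
q=p.astype(int); r=(q[...,0]>130)&(q[...,1]<80)&(q[...,2]<90); r[:170]=0;r[190:]=0;r[:,:295]=0;r[:,315:]=0
print(np.argwhere(r).mean(0)[::-1],r.sum(),proj("side",[.712,.083,.171])-proj("side",[.712-.0068,.083-.0018,.171]))
```

```text
[304.26315789 180.15789474] 19 [ 1.95876462 -0.60531858]
```

The button has moved in by about 1.6 px, against 2 px expected for the full bolt travel, so it looks snapped. A gentle feel should confirm it.

>>> move_arm([
  {"linear":[0,0.08,-0.02],"spin":0},
  {"linear":[0,0.08,-0.02],"spin":0},
])

```text
t: 8.15
eef_pos: [0.5243, 0.0355, 0.2106]
eef_rot: [[-0.0, 0.001, 1.0], [-0.001, 1.0, -0.001], [-1.0, -0.001, -0.0]]
wrist_force: [0.2, -3.3, 5.2]
opening: 0.0184
```

Run:
```python
from h import *
for i in range(1):
    p,d=imaging.camera("side")
    q=p.astype(int); r=(q[...,0]>130)&(q[...,1]<80)&(q[...,2]<90); r[:170]=0;r[190:]=0;r[:,:295]=0;r[:,315:]=0
    w=np.clip(q[...,0]-q[...,1]-40,0,None)*1.0; w[:170]=0;w[190:]=0;w[:,:295]=0;w[:,315:]=0
    v,u=np.mgrid[:420,:560]; print(np.argwhere(r).mean(0)[::-1],(w*u).sum()/w.sum(),(w*v).sum()/w.sum())
    q=np.load("pics/side1.npz")['p'].astype(int);w=np.clip(q[...,0]-q[...,1]-40,0,None)*1.0; w[:170]=0;w[190:]=0;w[:,:295]=0;w[:,315:]=0
    print("before",(w*u).sum()/w.sum(),(w*v).sum()/w.sum())
```

```text
[304.26315789 180.15789474] 304.01649484536085 179.47938144329896
before 305.49774436090223 178.94035087719297
```

>>> move_arm([
  {"linear":[0,0.08,-0.02],"spin":0},
  {"linear":[0,0.08,-0.02],"spin":0},
])

```text
t: 8.4
eef_pos: [0.5242, 0.0359, 0.2106]
eef_rot: [[-0.0, 0.001, 1.0], [-0.002, 1.0, -0.002], [-1.0, -0.002, -0.0]]
wrist_force: [0.5, -4.5, 6.2]
opening: 0.0183
```

>>> move_arm([
  {"linear":[0,0.08,-0.02],"spin":0},
  {"linear":[0,0.08,-0.02],"spin":0},
])

```text
t: 8.6
eef_pos: [0.5241, 0.0365, 0.2106]
eef_rot: [[0.0, 0.002, 1.0], [-0.002, 1.0, -0.002], [-1.0, -0.002, 0.0]]
wrist_force: [0.1, -6.1, 6.0]
opening: 0.0183
```

The force climbs past the 3 N friction with the bolt in, so the arm is locked. I'll relax, open and rise.

>>> move_arm([
  {"linear":[0,-0.1,0.02],"spin":0},
  {"linear":[0,-0.2,0.05],"spin":0},
  {"linear":[0,-0.2,0.05],"spin":0},
])

```text
t: 8.9
eef_pos: [0.5242, 0.036, 0.2106]
eef_rot: [[-0.001, 0.001, 1.0], [0.0, 1.0, -0.001], [-1.0, 0.0, -0.001]]
wrist_force: [-0.7, -1.2, 7.2]
opening: 0.0185
```

>>> move_arm([
  {"linear":[0,0,0],"spin":0},
  {"linear":[0,0,0],"spin":0},
  {"linear":[0,0,0],"spin":0},
  {"linear":[0,0,0],"spin":0},
  {"linear":[0,0,0],"spin":0},
  {"linear":[0,0,0],"spin":0},
  {"linear":[-2,0,0],"spin":0},
  {"linear":[-6,0,0],"spin":0},
  {"linear":[-10,0,0],"spin":0},
  {"linear":[-10,0,0],"spin":0},
  {"linear":[-10,0,0],"spin":0},
], claw=1)

```text
t: 10.0
eef_pos: [0.525, 0.0362, 0.311]
eef_rot: [[0.002, 0.0, 1.0], [0.001, 1.0, -0.0], [-1.0, 0.001, 0.002]]
wrist_force: [-0.5, 0.1, -0.7]
opening: 0.0857
```

Run:
```python
from h import *
W=cloud("top",np.load("pics/top0.npz")['d'])
m=(W[...,2]>.06)&(W[...,0]>.3)&(W[...,0]<.6)&(W[...,1]<-.33)
P=W[m]; 
for x in np.arange(.3,.6,.03):
    k=(P[:,0]>=x)&(P[:,0]<x+.03)
    if k.any(): i=P[k][:,1].argmax(); print(round(x,2),np.round(P[k][i],3))
p,d=imaging.camera("top");np.savez("pics/top2.npz",p=p,d=d)
W=cloud("top",d)
m=(W[...,2]>.05)&(W[...,0]>.38)&(W[...,0]<.55)&(W[...,1]<-.12)&(W[...,1]>-.3);
for z in(.06,.09,.12): print(z,np.round(np.nanmax(W[m&(W[...,2]>z)],0),3) if (m&(W[...,2]>z)).any() else None)
p,d=imaging.camera("side");np.savez("pics/side2.npz",p=p,d=d)
```

```text
0.39 [ 0.419 -0.457  0.111]
0.42 [ 0.448 -0.449  0.148]
0.45 [ 0.478 -0.44   0.08 ]
0.48 [ 0.509 -0.434  0.104]
0.51 [ 0.539 -0.33   0.076]
0.54 [ 0.541 -0.33   0.079]
0.57 [ 0.599 -0.412  0.137]
0.06 [ 0.455 -0.285  0.192]
0.09 [ 0.455 -0.285  0.192]
0.12 [ 0.455 -0.287  0.192]
```

>>> move_arm([
  {"linear":[0,-33.9,-8.55],"spin":0},
  {"linear":[0,-33.9,-8.55],"spin":0},
  {"linear":[0,-33.9,-8.55],"spin":0},
  {"linear":[0,-33.9,-8.55],"spin":0},
  {"linear":[0,-33.9,-8.55],"spin":0},
  {"linear":[0,-33.9,-8.55],"spin":0},
  {"linear":[0,-33.9,-8.55],"spin":0},
  {"linear":[0,-33.9,-8.55],"spin":0},
  {"linear":[0,-33.9,-8.55],"spin":0},
  {"linear":[0,-33.9,-8.55],"spin":0},
  {"linear":[0,-33.9,-8.55],"spin":0},
])

```text
t: 11.2
eef_pos: [0.4396, -0.3012, 0.3097]
eef_rot: [[-0.001, -0.002, 1.0], [0.001, 1.0, 0.002], [-1.0, 0.001, -0.001]]
wrist_force: [0.3, 0.3, -0.1]
opening: 0.0854
```

Run:
```python
from h import *
print(monitor.read_state()['eef_pos'])
p,d=imaging.camera("top");W=cloud("top",d)
np.savez("pics/top2.npz",p=p,d=d)
m=(W[...,2]>.192)&(W[...,2]<.215)&(np.hypot(W[...,0]-.457,W[...,1]-.015)<.06)
print(m.sum(),np.round(np.nanmean(W[m],0),3))
s=np.load("pics/side2.npz")
a=cv2.resize(p[150:270,190:290],None,fx=4,fy=4,interpolation=cv2.INTER_CUBIC)
b=cv2.resize(s['p'][160:240,220:320],None,fx=4,fy=4,interpolation=cv2.INTER_CUBIC)
b=cv2.copyMakeBorder(b,0,160,0,0,cv2.BORDER_CONSTANT)
cv2.imwrite("pics/c3.png",np.hstack([a,b])[:,:,::-1])
```

```text
[ 0.43961077 -0.30117882  0.30966867]
462 [0.468 0.022 0.202]
```

View pics/c3.png

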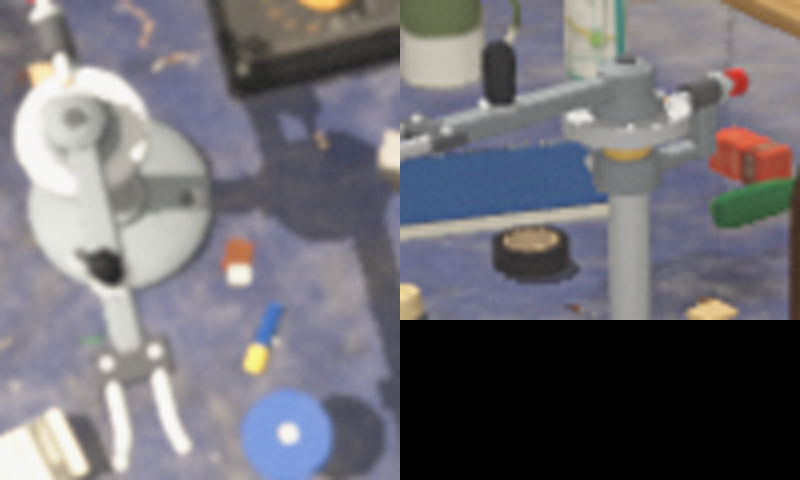

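The arm is locked, with its bolt nose in the notch. In the crop the yoke's screw heads are at (105,363) and (155,351), and the prong tips at (122,467) and (184,450). Next I'll compute the seat and descend on the driver.

Run:
```python
from h import *
P=lambda x,y,z: plane("top",190+x/4-.4,150+y/4-.4,z)[:2]
y=(P(105,363,.203)+P(155,351,.203))/2; t=(P(122,467,.2075)+P(184,450,.2075))/2; k=P(105,265,.24); h=P(76,125,.21)
print("yoke",y,"tips",t,"knob",k,"hub",h, "hub-tip",np.linalg.norm(t-h))
for a,b in((t,h),(k,h),(t,y)): v=a-b; print(np.degrees(np.arctan2(v[1],v[0])),np.linalg.norm(v))
d=(t-h)/np.linalg.norm(t-h)
print("seat from hub",h+.165*d,"from tip",t-.038*d)
# from felt knob position
c=np.array([.617,.059]);kk=np.array([.5248,.0355])
v=kk-c; print(np.linalg.norm(v)); print(c+.165*v/np.linalg.norm(v), kk+.07*v/np.linalg.norm(v))
```

```text
yoke [0.47796369 0.02479422] tips [0.41971544 0.01059526] knob [0.52356534 0.03437908] hub [0.61296215 0.05687381] hub-tip 0.19871083755576788
-166.53248947688007 0.19871083755576788
-165.87600617613 0.09218353003065806
-166.30040005356307 0.05995388997404005
seat from hub [0.4524993  0.01844631] from tip [0.45667052 0.01944523]
0.09514772724558371
[0.45711179 0.01824758] [0.45696864 0.0182111 ]
```

>>> move_arm([
  {"linear":[5,-0.2,0],"spin":0},
  {"linear":[10,-0.2,0],"spin":0},
  {"linear":[14,-0.2,0],"spin":0},
  {"linear":[15.3,-0.2,0],"spin":0},
  {"linear":[15.3,-0.2,0],"spin":0},
  {"linear":[15.3,-0.2,0],"spin":0},
])

```text
t: 11.85
eef_pos: [0.4401, -0.3052, 0.1589]
eef_rot: [[0.002, -0.0, 1.0], [-0.001, 1.0, 0.0], [-1.0, -0.001, 0.002]]
wrist_force: [-0.3, 0.1, 0.4]
opening: 0.0853
```

>>> move_arm([
  {"linear":[0,0,0],"spin":0},
  {"linear":[0,0,0],"spin":0},
  {"linear":[0,0,0],"spin":0},
  {"linear":[0,0,0],"spin":0},
  {"linear":[0,0,0],"spin":0},
  {"linear":[0,0,0],"spin":0},
  {"linear":[0,0,0],"spin":0},
], claw=0)

```text
t: 12.55
eef_pos: [0.4395, -0.3051, 0.1583]
eef_rot: [[0.001, 0.0, 1.0], [-0.0, 1.0, -0.0], [-1.0, -0.0, 0.001]]
wrist_force: [-0.6, 0.2, 6.1]
opening: 0.0332
```

>>> move_arm([
  {"linear":[-1,0,0],"spin":0},
  {"linear":[-2.5,0,0],"spin":0},
  {"linear":[-4,0,0],"spin":0},
  {"linear":[-5.5,0,0],"spin":0},
  {"linear":[-7.5,0,0],"spin":0},
  {"linear":[-7.5,0,0],"spin":0},
  {"linear":[-7.5,0,0],"spin":0},
])

```text
t: 13.25
eef_pos: [0.4389, -0.3046, 0.2322]
eef_rot: [[0.0, 0.0, 1.0], [0.0, 1.0, -0.0], [-1.0, 0.0, 0.0]]
wrist_force: [-0.8, -0.2, -4.1]
opening: 0.0322
```

>>> move_arm([
  {"linear":[0,3,-0.6],"spin":0},
  {"linear":[0,7,-1.5],"spin":0},
  {"linear":[0,11,-2.4],"spin":0},
  {"linear":[0,15,-3.2],"spin":0},
  {"linear":[0,19,-4],"spin":0},
  {"linear":[0,23,-5],"spin":0},
  {"linear":[0,26,-5.7],"spin":0},
  {"linear":[0,28.5,-6.3],"spin":0},
  {"linear":[0,30,-6.8],"spin":0},
  {"linear":[0,30,-6.8],"spin":0},
  {"linear":[0,30,-6.8],"spin":0},
])

```text
t: 14.35
eef_pos: [0.3707, -0.0051, 0.2316]
eef_rot: [[-0.001, -0.0, 1.0], [-0.0, 1.0, 0.0], [-1.0, -0.0, -0.001]]
wrist_force: [-0.3, -0.4, -2.9]
opening: 0.0325
```

Run:
```python
from h import *
print(monitor.read_state()['eef_pos'])
for n in("top","side"):
    p,d=imaging.camera(n);np.savez(f"pics/{n}3.npz",p=p,d=d)
    e=proj(n,monitor.read_state()['eef_pos']);print(n,e)
    u,v=int(e[0]),int(e[1]); c=p[max(0,v-55):v+75,max(0,u-60):u+75]; print(max(0,u-60),max(0,v-55))
    cv2.imwrite(f"pics/{n}3.png",cv2.resize(c,None,fx=4,fy=4,interpolation=cv2.INTER_CUBIC)[:,:,::-1])
```

```text
[ 0.37065244 -0.00506363  0.23162571]
top [233.70842805 285.47162418]
173 230
side [185.2442321  188.75352083]
125 133
```

View pics/side3.png

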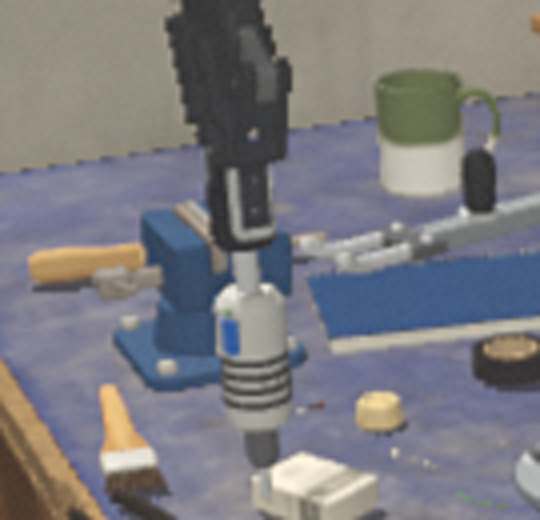

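The driver hangs in the gripper with its neck at (245,265) and its chuck end near (262,460). The prongs run from about (310,250) to the yoke at (430,240). I'll check tilt and offset numerically.

Run:
```python
from h import *
e=np.array([.3707,-.0051,.2316]);zc=e[2]-.0093
for dz in(-.008,-.026,-.101,-.125):
    print(dz,[np.round((proj("side",[e[0]+dx,e[1]+dy,zc+dz])-[125,133])*4+1.5,1).tolist() for dx,dy in((0,0),(.003,0),(0,.003))])
s=np.load("pics/side3.npz")['p']; 
# light-body edges per row: body/neck brightness
g=s.astype(int).sum(-1)
for r in range(64,118,3):
    v=133+r; row=s[v,165:210].astype(int); print(v,[int(x.sum()/3) for x in row[8:36]])
```

```text
-0.008 [[244.5, 256.0], [250.0, 255.0], [242.7, 254.3]]
-0.026 [[247.5, 288.0], [252.9, 287.0], [245.7, 286.3]]
-0.101 [[259.4, 417.3], [264.7, 416.2], [257.6, 415.4]]
-0.125 [[263.1, 457.3], [268.3, 456.2], [261.3, 455.3]]
197 [79, 77, 83, 72, 78, 111, 120, 124, 113, 95, 147, 168, 170, 168, 163, 151, 103, 80, 80, 82, 81, 83, 81, 83, 79, 92, 96, 94]
200 [79, 81, 77, 78, 73, 97, 111, 106, 93, 81, 127, 159, 166, 167, 162, 153, 126, 93, 79, 80, 84, 82, 81, 81, 79, 124, 134, 131]
203 [79, 78, 80, 79, 77, 73, 75, 69, 64, 81, 100, 148, 163, 165, 162, 157, 133, 110, 105, 95, 80, 76, 76, 78, 79, 120, 132, 130]
206 [76, 80, 75, 77, 71, 76, 106, 194, 228, 228, 228, 207, 199, 169, 150, 141, 132, 138, 171, 155, 160, 157, 110, 79, 90, 122, 130, 132]
209 [77, 79, 75, 74, 78, 136, 197, 206, 199, 192, 190, 185, 169, 162, 164, 163, 161, 158, 156, 153, 147, 145, 133, 121, 121, 120, 121, 125]
212 [81, 85, 85, 85, 79, 86, 142, 157, 136, 130, 146, 161, 166, 165, 166, 162, 161, 160, 157, 152, 148, 142, 132, 125, 130, 134, 133, 136]
215 [87, 84, 87, 82, 80, 88, 142, 127, 103, 98, 102, 125, 159, 165, 164, 1
[... 864 characters left out ...]
36 [133, 132, 130, 131, 133, 133, 129, 135, 139, 149, 158, 158, 158, 157, 156, 157, 157, 155, 155, 160, 158, 154, 147, 139, 124, 126, 144, 146]
239 [129, 126, 122, 121, 122, 127, 129, 134, 138, 139, 143, 154, 157, 162, 162, 162, 163, 159, 157, 156, 150, 134, 137, 135, 134, 138, 133, 133]
242 [148, 147, 141, 140, 140, 136, 135, 133, 133, 135, 134, 134, 136, 98, 85, 87, 87, 89, 88, 83, 76, 97, 132, 135, 135, 131, 130, 129]
245 [139, 142, 144, 144, 141, 140, 136, 135, 133, 134, 137, 134, 134, 110, 92, 87, 91, 90, 89, 87, 79, 86, 124, 135, 132, 128, 130, 135]
248 [141, 143, 144, 149, 152, 151, 148, 146, 143, 143, 141, 141, 140, 141, 115, 89, 86, 89, 84, 76, 84, 140, 185, 221, 232, 240, 241, 242]
```

Tilt and offset agree with an upright, centred grip to within about 1 mm. I'll lower to entry height and advance along the hook axis.

>>> move_arm([
  {"linear":[0.5,0.13,0],"spin":0},
  {"linear":[0.93,0.13,0],"spin":0},
  {"linear":[0.93,0.4,1],"spin":0},
  {"linear":[0.93,0.65,2],"spin":0},
  {"linear":[0.93,0.9,3],"spin":0},
  {"linear":[0.93,1.11,3.78],"spin":0},
  {"linear":[0.93,1.11,3.78],"spin":0},
  {"linear":[0.93,1.11,3.78],"spin":0},
])

```text
t: 15.25
eef_pos: [0.4088, 0.0063, 0.2227]
eef_rot: [[-0.001, 0.0, 1.0], [-0.0, 1.0, -0.0], [-1.0, -0.0, -0.001]]
wrist_force: [0.1, 0.3, -2.6]
opening: 0.0322
```

Run:
```python
from h import *
print(monitor.read_state()['eef_pos'])
for n in("side",):
    p,d=imaging.camera(n);np.savez(f"pics/{n}4.npz",p=p,d=d)
    cv2.imwrite(f"pics/{n}4.png",cv2.resize(p[160:230,170:270],None,fx=8,fy=8,interpolation=cv2.INTER_CUBIC)[:,:,::-1])
h=np.array([-.970,-.243]);l=np.array([-h[1],h[0]])
for x,z in((40,.203),(20,.1965),(0,.1965),(-12,.199)):
    print(x,[np.round((proj("side",[*(np.array([.457,.0183])+h*x/1e3+l*s*k/1e3),z])-[170,160])*8+3.5,0).tolist() for s,k in((1,13.5),(-1,13.5))])
```

```text
[0.40881725 0.00628393 0.22274648]
40 [[314.0, 303.0], [258.0, 279.0]]
20 [[377.0, 308.0], [321.0, 285.0]]
0 [[436.0, 291.0], [380.0, 268.0]]
-12 [[471.0, 272.0], [414.0, 250.0]]
```

View pics/side4.png

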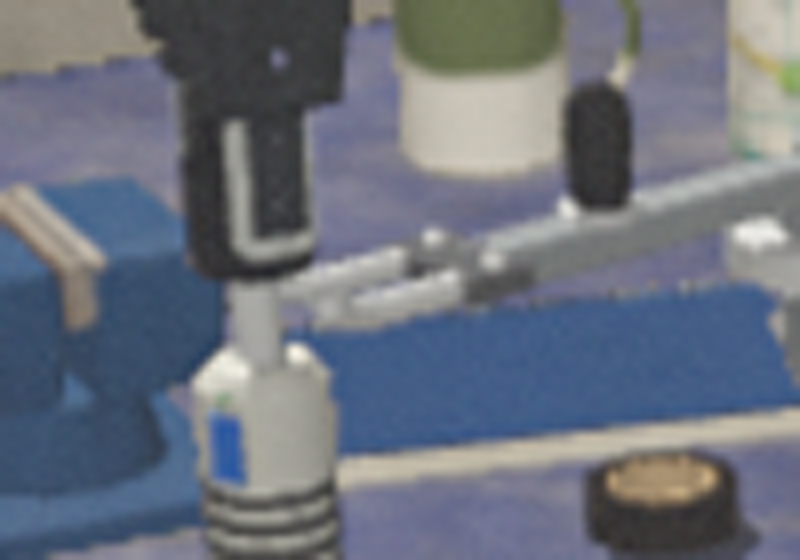

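The predicted prong positions match the picture: predicted (436,291) and (380,268), seen at about (436,288) and (380,268). The neck spans rows 285–345, level with the tips, so I'll insert slowly.

>>> move_arm([
  {"linear":[0,0.12,0.5],"spin":0},
  {"linear":[0,0.25,1.0],"spin":0},
  {"linear":[0,0.37,1.5],"spin":0},
  {"linear":[0,0.49,2.0],"spin":0},
  {"linear":[0,0.6,2.4],"spin":0},
  {"linear":[0,0.72,2.9],"spin":0},
  {"linear":[0,0.72,2.9],"spin":0},
])

```text
t: 16.0
eef_pos: [0.4386, 0.0137, 0.223]
eef_rot: [[0.0, 0.0, 1.0], [-0.0, 1.0, -0.0], [-1.0, -0.0, 0.0]]
wrist_force: [-1.3, -0.8, -2.6]
opening: 0.0322
```

>>> move_arm([
  {"linear":[0,0.12,0.5],"spin":0},
  {"linear":[0,0.24,1.0],"spin":0},
  {"linear":[0,0.36,1.45],"spin":0},
  {"linear":[0,0.46,1.85],"spin":0},
  {"linear":[0,0.46,1.85],"spin":0},
  {"linear":[0,0.46,1.85],"spin":0},
])

```text
t: 16.6
eef_pos: [0.4564, 0.0181, 0.2229]
eef_rot: [[-0.0, 0.0, 1.0], [-0.0, 1.0, -0.0], [-1.0, -0.0, -0.0]]
wrist_force: [0.5, 0.6, -3.5]
opening: 0.0322
```

Seated horizontally with no lateral force. Lowering about 11 mm, gently.

>>> move_arm([
  {"linear":[0.3,0,0],"spin":0},
  {"linear":[0.6,0,0],"spin":0},
  {"linear":[0.8,0,0],"spin":0},
  {"linear":[1.0,0,0],"spin":0},
  {"linear":[1.0,0,0],"spin":0},
  {"linear":[1.0,0,0],"spin":0},
])

```text
t: 17.2
eef_pos: [0.4564, 0.0181, 0.213]
eef_rot: [[-0.0, 0.0, 1.0], [0.0, 1.0, -0.0], [-1.0, 0.0, -0.0]]
wrist_force: [-0.0, 0.4, -3.0]
opening: 0.0326
```

>>> move_arm([
  {"linear":[0.1,0,0],"spin":0},
  {"linear":[0.2,0,0],"spin":0},
  {"linear":[0.2,0,0],"spin":0},
])

```text
t: 17.5
eef_pos: [0.4563, 0.0181, 0.2109]
eef_rot: [[-0.0, 0.0, 1.0], [0.0, 1.0, -0.0], [-1.0, 0.0, -0.0]]
wrist_force: [-0.2, -0.9, -2.7]
opening: 0.0322
```

>>> move_arm([
  {"linear":[0.05,0,0],"spin":0},
  {"linear":[0.1,0,0],"spin":0},
  {"linear":[0.1,0,0],"spin":0},
])

```text
t: 17.8
eef_pos: [0.4565, 0.0181, 0.2103]
eef_rot: [[0.0, 0.0, 1.0], [0.0, 1.0, -0.0], [-1.0, 0.0, 0.0]]
wrist_force: [-1.8, -0.4, 1.4]
opening: 0.0325
```

The cap is resting: the wrist force has swung from -3 to +1.4 N at the predicted height. Release.

>>> move_arm([
  {"linear":[0,0,0],"spin":0},
  {"linear":[0,0,0],"spin":0},
  {"linear":[0,0,0],"spin":0},
  {"linear":[0,0,0],"spin":0},
  {"linear":[0,0,0],"spin":0},
  {"linear":[0,0,0],"spin":0},
  {"linear":[-1,0,0],"spin":0},
  {"linear":[-3,0,0],"spin":0},
  {"linear":[-6,0,0],"spin":0},
  {"linear":[-10,0,0],"spin":0},
  {"linear":[-14,0,0],"spin":0},
  {"linear":[-14,0,-6],"spin":0},
  {"linear":[-14,4,-10],"spin":0},
  {"linear":[-14,9,-10],"spin":0},
  {"linear":[-14,14,-10],"spin":0},
  {"linear":[-14,19,-10],"spin":0},
  {"linear":[-14,24,-10],"spin":0},
  {"linear":[-14,28,-10],"spin":0},
  {"linear":[-14,28,-10],"spin":0},
  {"linear":[-14,28,-10],"spin":0},
], claw=1)

```text
t: 19.8
eef_pos: [0.3562, 0.2989, 0.3501]
eef_rot: [[-0.0, -0.002, 1.0], [-0.001, 1.0, 0.002], [-1.0, -0.001, -0.0]]
wrist_force: [-0.1, -1.3, -0.0]
opening: 0.0853
```

Run:
```python
from h import *
for n in("top","side"):
    p,d=imaging.camera(n);np.savez(f"pics/{n}5.npz",p=p,d=d)
    if n=="top":
        W=cloud(n,d); m=(np.hypot(W[...,0]-.457,W[...,1]-.018)<.03)&(W[...,2]>.225); print(m.sum(),np.round(np.nanmean(W[m],0),3),np.round(np.nanmax(W[m],0),3))
        a=p[140:285,180:280]
    else: b=p[150:295,210:310]
cv2.imwrite("pics/c5.png",cv2.resize(np.hstack([a,b]),None,fx=4,fy=4,interpolation=cv2.INTER_CUBIC)[:,:,::-1])
```

```text
197 [0.456 0.018 0.239] [0.476 0.037 0.246]
```

View pics/c5.png

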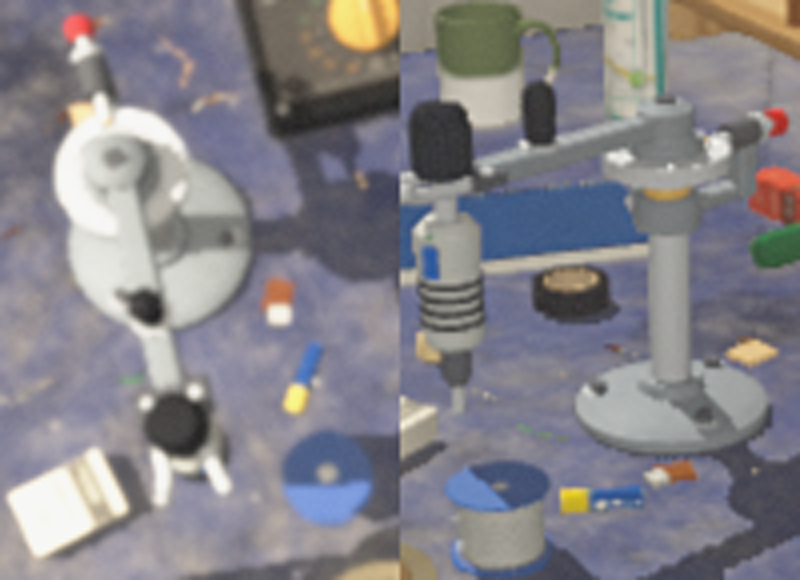

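The driver hangs upright on both prongs, back at the yoke: the cap is at (175,425) in the top half and (440,140) in the side half. The bolt looks in, and the bystanders haven't moved. One last check on the button, then hand in.

Run:
```python
from h import *
from rig import hand_in
v,u=np.mgrid[:420,:560]
for k in(1,2,5):
    q=np.load(f"pics/side{k}.npz")['p'].astype(int);w=np.clip(q[...,0]-q[...,1]-40,0,None)*1.0; w[:170]=0;w[190:]=0;w[:,:295]=0;w[:,315:]=0
    print(k,(w*u).sum()/w.sum(),(w*v).sum()/w.sum())
hand_in()
```

```text
1 305.49774436090223 178.94035087719297
2 304.0135205408216 179.4758190327613
5 304.00880829015546 179.46528497409327
the job is handed in; nothing more can be done
```

I locked the hook arm, hung the screwdriver on it and let go, then handed the job in at about 20 s of the 72 s. No verdict is reported back.

- **Arm lock:** I swung the arm round by its grip until the bolt snapped in. The sideways force at the grip then climbed to about 6 N, above the 3 N it takes to turn, and I backed off. The bolt's red button had moved in about 1.6 px, and it was still there in the last picture.
- **Screwdriver:** I lifted it out of its block, slid the neck between the prongs to the throat and lowered it until the hook took the weight. The wrist force swung from -3 to +1.4 N. I then opened the gripper and moved clear.
- **Last picture:** The driver hangs upright. Its cap is centred at (0.456, 0.018), about 1 mm from my estimate of the seat point (0.457, 0.018). The cap's top is at about 0.24 m, as expected for a cap resting on the prongs. The reel and the carton look unmoved there; I did not measure them or check the transformer.

**Less certain:** Full bolt travel should have moved the button about 2 px, slightly more than I measured. The difference is sub-pixel, so I relied on the rising force as well to call it locked.

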